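# Switch on the evaporator line in the safe order

### The arm

A 7-joint arm with a two-finger parallel gripper is mounted at the origin on a cart in front of the work surface, level with it; the furniture and walls round the work are solid. World frame = base frame: x ahead of the robot, y to its left, z up, the work surface at z = 0. Lengths are in m, angles in rad, forces in N, time in s.
With the tool pointing down it reaches from about 0.4 to 0.85 m from the base axis. Payload 6.9 kg.
Tool frame: the origin (TCP) lies midway between the tips of the shut fingers; the grasp point (between the pads) lies behind it (ctrl.pinch_z is the z of the grasp point in the tool frame, in m); z points along the fingers, y is the line along which they close (so a half turn about z gives the same grasp; the last joint's range is limited). The gripper opens to 85 mm and grips with 20 to 120 N. Pads are 22 mm wide; open, the fingers measure 114 mm over their backs; the gripper's body (76 mm by 85 mm) begins 54 mm behind the grasp point. The pads swing forward as they close: fully open they stand 13 mm farther back than shut.
Start: joints at [-1.139, 0.507, -0.238, 1.5, 0.126, 1.149, -0.155], TCP at [0.201, 0.592, 0.231] pointing down, gripper open.
Joint ranges: [-3.08, 3.08], [-0.24, 2.05], [-1.43, 1.35], [0, 2.5], [-1.52, 4.66], [0.17, 1.96], [-2.89, 2.89]. Speed limits (rad/s): [2.39, 2.39, 3.14, 3.14, 3.14, 3.14, 3.14].

### API

Orientations are given as a unit quaternion [w, x, y, z].
In Python, from station import ctrl, get_state, vision, ticket, models gives the robot as it stands. Calls block until the motion is done:
- ctrl.movep(position, orientation): joint-space move of the TCP to a pose.
- ctrl.movel(position, frame=None, max_speed=0.15): straight line of the TCP; frame=None keeps the orientation; max_speed is the mean speed in m/s.
- ctrl.set_joints(angles): joint-space move.
- ctrl.ungrasp() and ctrl.close_gripper(force=None): open the fingers fully, or close them until they stop; force is the grip in N (None keeps the last).
- ctrl.pause(seconds).
- ctrl.ik(position, orientation): joint angles nearest the present ones, or None.
- get_state(): the state.
- vision.grab_frame(name): name is "side" or "top"; returns (picture, depth): 400x640x3 uint8, blue, green, red; 400x640 float32, m along the optical axis (not along the pixel's ray), 0 where there is no reading.
- vision.camera_info(name): a dict with "mtx" (3x3 intrinsics, pixels), "R" (3x3) and "t" (3): a world point X has camera coordinates R X + t. Camera axes: x right, y down, z forward; pixel columns grow to the right and rows downward; lengths in m; the calibration is good to about 2 mm. A picture is of the moment at which its call begins. camera_info takes no time and is no camera call.
A pose or a line that the arm cannot do raises ctrl.Unreachable and nothing moves.
- ticket.close_job(): hands the job in; it is judged then, once.
Trained networks look in the newest picture that a camera, given by its name, has taken for a name from the list of things; names that differ only in an ending like _2 or _b are one class to them, and where a whole thing is asked for, a point or a joint stands for the part that bears it (a point fixed in the world has none). Each returns a list of dicts, best first, with "p" (0 to 1); they miss things now and then, are a little off and sometimes report something else, mostly with a low value. They report only what shows in the picture. A call takes as long as a camera call. They do not tell look-alikes from the thing itself.
- models.recognise(camera, target): "point" ([column, row] in pixels, amid what is visible of it).
- models.masks_of(camera, target): "mask" (400x640 bool, what is visible of it) and "point" ([column, row] in pixels, amid what is visible of it).
The state is a dict: "time": time; "qpos": joint angles; "qd": joint speeds; "tau": joint torques, N m; "tcp_pos": TCP position; "eef_rot": TCP orientation; "contact_force": force on the tool from outside, world axes, zero at the start; "wrist_torque": the same for the moment, N m; "width": finger opening in m; "gripper_force": force on a finger pad.
Only numpy, scipy, OpenCV 4.12 (cv2) and the standard library are available. Lean on these libraries where they do the work, as an engineer would, in place of code of your own. Each camera call takes 0.05 s, during which the arm holds its last target. There are 200 camera calls.

### The job

Start up the evaporator line from its desk-top switch boxes: with the fingertips, gently press the blue key (cooling water) straight down until it is fully in, then the yellow key (vacuum pump), then the red key (heater); each stays in by itself. Leave the green key out, do not pick up or shove the boxes, leave everything else where it stands, and finish clear of everything.

Things in the scene. Friction and masses are not known exactly. Their poses are not given: they have to be found in the camera images.
- box_blue: loose grey switch box with white top plate, 64x84 mm (its x, y), top plate 40.5 mm above the worktop, about 0.5 kg, on rubber feet, carrying the blue key (cooling water); origin at the centre of its underside, z up; the four boxes stand in a row across the worktop, in any order, each turned a little
- top_blue (a point): centre of the top face of the blue mushroom key, 34 mm across, above the middle of its box; about 63 mm above the worktop when the key is out, 55 mm when fully in; it moves with the key; z up
- key_blue (a joint): how far the blue key is pressed straight down, m: 0 out, 0.008 fully in against a hard stop; it resists with about 3 N all the way and stays where it is left, with no spring return
- box_yellow: loose grey switch box with white top plate, 64x84 mm (its x, y), top plate 40.5 mm above the worktop, about 0.5 kg, on rubber feet, carrying the yellow key (vacuum pump); origin at the centre of its underside, z up; the four boxes stand in a row across the worktop, in any order, each turned a little
- top_yellow (a point): centre of the top face of the yellow mushroom key, 34 mm across, above the middle of its box; about 63 mm above the worktop when the key is out, 55 mm when fully in; it moves with the key; z up
- key_yellow (a joint): how far the yellow key is pressed straight down, m: 0 out, 0.008 fully in against a hard stop; it resists with about 3 N all the way and stays where it is left, with no spring return
- box_red: loose grey switch box with white top plate, 64x84 mm (its x, y), top plate 40.5 mm above the worktop, about 0.5 kg, on rubber feet, carrying the red key (heater); origin at the centre of its underside, z up; the four boxes stand in a row across the worktop, in any order, each turned a little
- top_red (a point): centre of the top face of the red mushroom key, 34 mm across, above the middle of its box; about 63 mm above the worktop when the key is out, 55 mm when fully in; it moves with the key; z up
- key_red (a joint): how far the red key is pressed straight down, m: 0 out, 0.008 fully in against a hard stop; it resists with about 3 N all the way and stays where it is left, with no spring return
- box_green: loose grey switch box with white top plate, 64x84 mm (its x, y), top plate 40.5 mm above the worktop, about 0.5 kg, on rubber feet, carrying the green key (spare circuit, to be left off); origin at the centre of its underside, z up; the four boxes stand in a row across the worktop, in any order, each turned a little
- top_green (a point): centre of the top face of the green mushroom key, 34 mm across, above the middle of its box; about 63 mm above the worktop when the key is out, 55 mm when fully in; it moves with the key; z up
- key_green (a joint): how far the green key is pressed straight down, m: 0 out, 0.008 fully in against a hard stop; it resists with about 3 N all the way and stays where it is left, with no spring return
- medium_bottle: bystander: small clear bottle with blue cap, 46 mm across, 90 mm high, standing among the switch boxes; origin at the centre of its underside
- pen_red: bystander: red and white marker pen, 11x130x11 mm, lying among the switch boxes, roughly along x; origin at the middle of its underside
- tweezers: bystander: steel forceps, 14x126x8 mm, lying among the switch boxes, roughly along x; origin at the middle of its underside
- small_beaker: bystander: small glass beaker, 48x52 mm, 60 mm high, standing behind the boxes; origin at the centre of its underside
- brown_bottle: bystander: brown bottle with black cap, 50 mm across, 108 mm high, standing behind the boxes; origin at the centre of its underside
- dish: bystander: petri dish with lid, 90 mm across, 16 mm high, behind the boxes at the left; origin at the centre of its underside
Things that resemble listed ones, but are neither listed nor needed, are in the scene too. Leave any orange look-alike of the box_red alone.

How it is judged:
By the outcome, as a careful person would: the job done as asked, in the order asked, and still so for the second after the job is handed in, with the robot touching nothing.
It also fails if it takes over 51 s, if anything falls off the work surface, if the arm or the gripper's body presses on something with over 40 N, if the wrist force passes 120 N, or if a joint passes its speed limit or range.

## Working session

There is one attempt and no reset: what is moved stays moved. The work goes in short steps, each a Python script; the robot and the scene stay as the last script left them, time stands still between calls to the robot, and variables do not carry over. Pictures are saved under pics/ and viewed, at most 10 in all, crops included, and the job is handed in when it is done.

```bash
mkdir -p pics; cat > h.py <<'E'
from station import ctrl, get_state, vision, ticket, models
import numpy as np, cv2
def world(cam,d,u,v):
    i=vision.camera_info(cam);K,R,t=map(np.array,(i["mtx"],i["R"],i["t"]))
    z=d[v,u]; c=np.stack([(u-K[0,2])/K[0,0]*z,(v-K[1,2])/K[1,1]*z,z],-1)
    return (c-t)@R
E
python3 - <<'E'
from h import *
for c in("top","side"):
    p,d=vision.grab_frame(c); cv2.imwrite(f"pics/{c}0.png",p); np.save(f"{c}0.npy",d)
    for n in("blue","yellow","red","green"):
        for r in models.masks_of(c,"top_"+n)[:3]:
            v,u=np.nonzero(r["mask"]&(d>0)); 
            if len(u)==0: continue
            w=world(c,d,u,v); k=w[:,2]>.055
            print(c,n,round(r["p"],2),r["point"],len(u),w.mean(0).round(4),np.median(w[k],0).round(4) if k.any() else '',k.sum())
s=get_state();print(s["time"],s["tcp_pos"],s["eef_rot"],s["contact_force"],ctrl.pinch_z)
E
```

```text
top blue 0.74 [455.0, 208.7] 78 [ 0.5305 -0.3306  0.0616] [ 0.5307 -0.3306  0.0616] 78
top blue 0.6 [224.8, 217.5] 96 [0.5183 0.3366 0.0618] [0.5183 0.3369 0.0619] 94
top red 0.68 [298.1, 229.5] 99 [0.4817 0.1228 0.0609] [0.481  0.1227 0.0606] 97
top red 0.62 [420.9, 226.9] 133 [ 0.4747 -0.2362  0.0094]  0
top red 0.49 [172.7, 254.0] 91 [0.4183 0.4871 0.0627] [0.418  0.4879 0.0631] 90
top green 0.46 [374.4, 209.1] 82 [ 0.53   -0.1064  0.0626] [ 0.5302 -0.1055  0.0625] 81
top green 0.23 [365.2, 166.6] 249 [ 0.6706 -0.086   0.0315] [ 0.6674 -0.0881  0.0581] 42
side blue 0.43 [298.7, 160.4] 63 [0.5209 0.3453 0.0527] [0.5207 0.3299 0.0617] 43
side yellow 0.67 [307.4, 300.0] 164 [ 0.5328 -0.3366  0.061 ] [ 0.5332 -0.3373  0.0625] 155
side red 0.59 [284.4, 192.3] 58 [0.4847 0.1156 0.0577] [0.4855 0.1147 0.0613] 44
side red 0.47 [288.0, 217.9] 462 [ 0.4976 -0.0121  0.0525] [ 0.4969 -0.012   0.0783] 223
side red 0.41 [272.7, 143.4] 29 [0.4206 0.4804 0.0592] [0.4192 0.4788 0.0623] 22
side green 0.45 [302.6, 236.8] 106 [ 0.5335 -0.1125  0.0604] [ 0.5325 -0.1142  0.0626] 93
0.5 [0.20062805 0.59188441 0.23122912] [-3.72100489e-05  1.62674144e-01  9.86679846e-01 -5.57746869e-05] [-0.03338175  0.48270716  0.09663474] -0.0187
```

```bash
python3 - <<'E'
import cv2
a=cv2.imread("pics/top0.png")[120:300,130:530];b=cv2.imread("pics/side0.png")
cv2.imwrite("pics/a.png",cv2.resize(a,(800,360),interpolation=2)); cv2.imwrite("pics/b.png",b)
E
```

```text
(no output)
```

View pics/a.png

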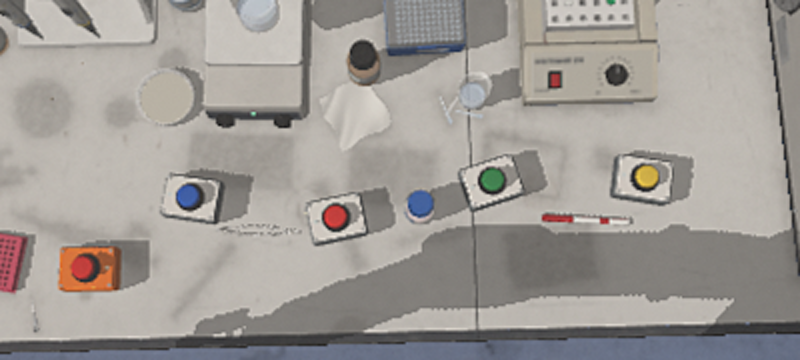

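View pics/b.png

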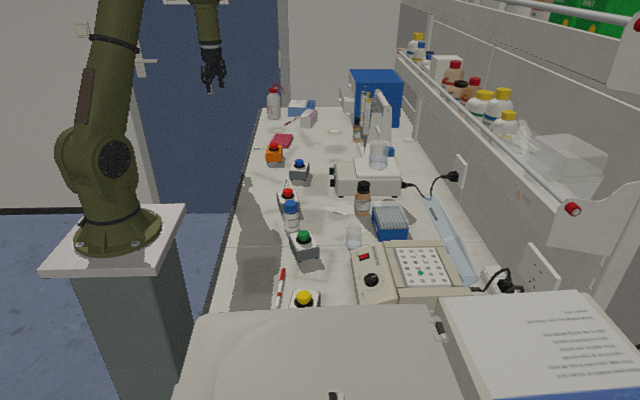

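The keys in the top view (full-picture pixels): blue (225,217), red (298,229), green (375,209) and yellow (453,209). The orange look-alike is at (173,254). Next I'll refine the centres by colour and press blue.

```bash
cat >> h.py <<'E'
PX=dict(blue=(225,217),red=(298,229),green=(375,209),yellow=(453,209))
def centre(n,p,d):
    u0,v0=PX[n]; q=cv2.cvtColor(p,cv2.COLOR_BGR2HSV)[v0-14:v0+15,u0-14:u0+15]
    h=int(q[14,14,0]); dh=abs((q[...,0].astype(int)-h+90)%180-90)
    v,u=np.nonzero((dh<12)&(q[...,1]>110)); u=u+u0-14; v=v+v0-14
    w=world("top",d,u,v); w=w[(w[:,2]>.045)&(w[:,2]<.08)]
    return (w[:,:2].min(0)+w[:,:2].max(0))/2, np.median(w,0), len(w)
Q=[0,0.0,1.0,0]
def press(xy):
    x,y=xy
    ctrl.movep([x,y,.12],Q); ctrl.movel([x,y,.069],max_speed=.1)
    f0=np.array(get_state()["contact_force"]); log=[]
    z=.0655
    while z>.0515:
        ctrl.movel([x,y,z],max_speed=.02); s=get_state()
        f=(np.array(s["contact_force"])-f0); log.append((round(z,4),round(s["tcp_pos"][2],4),f.round(1).tolist()))
        if f[2]>9: break
        z-=.001
    ctrl.movel([x,y,.12],max_speed=.1)
    for l in log: print(*l)
    print("t",get_state()["time"])
E
python3 - <<'E'
from h import *
p=cv2.imread("pics/top0.png");d=np.load("top0.npy")
C={}
for n in PX:
    r=centre(n,p,d);C[n]=r[1][:2];print(n,*r)
    print(ctrl.ik([*C[n],.12],Q), ctrl.ik([*C[n],.055],Q) is not None)
np.savez("C.npz",**C)
ctrl.close_gripper(20); s=get_state(); print(s["time"],s["width"])
ctrl.movep([*C["blue"],.2],Q); print(get_state()["time"])
E
```

```text
blue [0.5185414  0.33884519] [0.51746427 0.33966523 0.06195321] 90
[-0.45938773  0.60383439 -0.2627264   1.66372027  0.18952792  0.89907392
  0.77471785] True
red [0.48095564 0.12434212] [0.48092116 0.12521762 0.06019748] 98
[-0.19184638  0.44049684 -0.15913372  1.98476125  0.10220442  0.72381425
  1.15808947] True
green [ 0.53020462 -0.10530163] [ 0.53005873 -0.10479136  0.06208797] 91
[ 0.11545042  0.49394797  0.05111669  1.87768868 -0.03477627  0.77080368
  1.75621383] True
yellow [ 0.52822006 -0.32930174] [ 0.52799514 -0.32946507  0.06113659] 98
[ 0.31495373  0.62436105  0.33839837  1.65942523 -0.25021543  0.90068204
  2.32130309] True
1.2667 -2.5642123810376928e-05
2.7667
```

```bash
python3 - <<'E'
from h import *
C=np.load("C.npz"); press(C["blue"])
p,d=vision.grab_frame("side");cv2.imwrite("pics/c.png",cv2.resize(p[100:330,220:420],(696,800))[:600])
p,d=vision.grab_frame("top")
for n in PX: print(n,*centre(n,p,d))
E
```

```text
0.0655 0.0657 [0.5, -0.1, 0.7]
0.0645 0.0645 [0.7, 1.0, -0.3]
0.0635 0.0634 [0.8, 1.2, -0.5]
0.0625 0.0624 [0.7, 1.0, 0.2]
0.0615 0.0616 [0.7, 1.6, 0.3]
0.0605 0.0605 [0.6, 0.2, 1.7]
0.0595 0.0595 [-0.3, 0.6, 1.1]
0.0585 0.0584 [1.3, 0.7, 1.0]
0.0575 0.0574 [0.5, 0.5, -0.0]
0.0565 0.0564 [1.5, 0.9, 0.4]
0.0555 0.0554 [1.2, 0.9, 0.7]
0.0545 0.055 [-0.8, 0.3, 5.6]
0.0535 0.0548 [-2.9, -0.8, 13.5]
t 7.9833Traceback (most recent call last):
  File "<stdin>", line 5, in <module>
  File "h.py", line 13, in centre
    return (w[:,:2].min(0)+w[:,:2].max(0))/2, np.median(w,0), len(w)
            ~~~~~~~~~~~^^^
    return umr_minimum(a, axis, None, out, keepdims, initial, where)
ValueError: zero-size array to reduction operation minimum which has no identity
```

Blue hit its hard stop at 0.055 as expected. The yellow and red presses come next, crossing at a safe height.

```bash
python3 - <<'E'
from h import *
C=np.load("C.npz"); b=C["blue"]; ctrl.movel([*b,.2],max_speed=.15)
ctrl.movep([*C["yellow"],.2],Q)
p,d=vision.grab_frame("top"); print(centre("blue",p,d))
press(C["yellow"]); ctrl.movel([*C["yellow"],.2],max_speed=.15)
ctrl.movep([*C["red"],.2],Q)
p,d=vision.grab_frame("top"); print(centre("yellow",p,d),centre("blue",p,d))
E
```

```text
(array([0.5173708 , 0.33934702]), array([0.51714597, 0.33920956, 0.05401882]), 90)
0.0655 0.0657 [1.3, -0.6, -0.3]
0.0645 0.0645 [0.2, 0.3, 0.9]
0.0635 0.0634 [0.1, -0.5, -0.3]
0.0625 0.0626 [0.4, -0.3, 1.4]
0.0615 0.0616 [0.9, 0.2, 0.8]
0.0605 0.0605 [0.6, -0.4, 0.7]
0.0595 0.0594 [1.5, -0.9, 1.4]
0.0585 0.0584 [1.7, 0.0, 1.5]
0.0575 0.0574 [1.0, -1.6, 1.0]
0.0565 0.0564 [1.5, -0.2, 1.5]
0.0555 0.0554 [1.0, -0.8, 1.3]
0.0545 0.0549 [-0.3, -1.0, 5.9]
0.0535 0.0548 [-1.3, 1.2, 12.9]
t 16.4167
(array([ 0.52812322, -0.33080305]), array([ 0.52856759, -0.32928607,  0.05337671]), 103) (array([0.51721612, 0.33925236]), array([0.51674631, 0.33914689, 0.05385067]), 92)
```

```bash
python3 - <<'E'
from h import *
C=np.load("C.npz"); press(C["red"]); ctrl.movel([*C["red"],.2],max_speed=.15)
ctrl.set_joints([-1.139, 0.507, -0.238, 1.5, 0.126, 1.149, -0.155])
p,d=vision.grab_frame("top")
for n in PX: print(n,*centre(n,p,d))
cv2.imwrite("pics/e.png",cv2.resize(p[120:300,130:530],(800,360),interpolation=2)); s=get_state(); print(s["time"],s["contact_force"])
E
```

```text
0.0655 0.0657 [-0.4, -0.9, 0.5]
0.0645 0.0645 [-0.3, -0.2, 0.6]
0.0635 0.0634 [-0.4, -1.3, 1.1]
0.0625 0.0624 [-0.2, -0.6, 0.1]
0.0615 0.0615 [0.1, 0.1, 1.0]
0.0605 0.0605 [-0.6, -1.4, 0.5]
0.0595 0.0595 [-0.4, -0.5, 1.8]
0.0585 0.0584 [-0.2, -1.2, 1.2]
0.0575 0.0574 [-0.2, -1.1, 0.9]
0.0565 0.0564 [0.2, -1.0, 1.5]
0.0555 0.0554 [0.3, -1.5, 0.6]
0.0545 0.0549 [-1.7, -1.6, 7.6]
0.0535 0.0547 [-3.7, -2.0, 18.8]
t 24.0417
blue [0.51693984 0.33890546] [0.51683655 0.33904102 0.0539775 ] 89
red [0.48178909 0.12456151] [0.48173705 0.12539911 0.05362825] 102
green [ 0.53010094 -0.10557964] [ 0.5299401  -0.10519595  0.06231646] 92
yellow [ 0.52803823 -0.33075048] [ 0.52856626 -0.33067316  0.05330356] 103
26.7417 [ 0.18883564 -0.57301454 -0.52132874]
```

View pics/e.png

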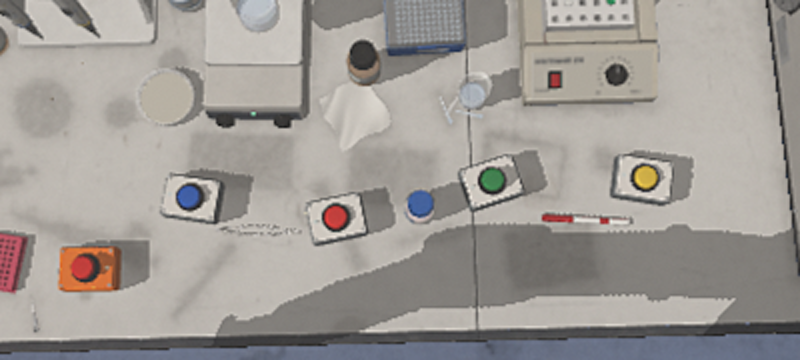

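The picture shows every box and bystander where it stood. The blue (190,196), red (335,217) and yellow (646,178) keys are in, at about 54 mm. Green (492,180) is still out at 62 mm.

```bash
python3 -c "from station import ticket; print(ticket.close_job())"
```

```text
the job is handed in; nothing more can be done
None
```

I pressed the blue, yellow and red keys fully in, in that order, and left green out; nothing else visibly moved, the arm finished clear, and I handed the job in at about 27 s.

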